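# Take the cap of unknown thread hand off the lens-fluid bottle

### The arm

A 7-joint arm with a two-finger parallel gripper is mounted at the origin on the work surface. World frame = base frame: x ahead of the robot, y to its left, z up, the work surface at z = 0. Lengths are in m, angles in rad, forces in N, time in s.
With the tool pointing down it reaches from about 0.4 to 0.85 m from the base axis. Payload 10.4 kg.
Tool frame: the origin (TCP) lies on the mounting face of the last link; the fingertips stand 173 mm ahead of it and the grasp point (between the pads) lies 155 mm ahead of it (manip.tip_extent is the distance from the TCP to the fingertips, in m); z points along the fingers, y is the line along which they close (so a half turn about z gives the same grasp; the last joint's range is limited). The gripper opens to 85 mm and grips with 20 to 120 N. Pads are 22 mm wide; open, the fingers measure 114 mm over their backs; the gripper's body (76 mm by 85 mm) begins 54 mm behind the grasp point. The pads swing forward as they close: fully open they stand 13 mm farther back than shut.
Start: joints at [-1.247, 0.332, -0.065, 1.46, 0.022, 1.35, -0.088], TCP at [0.212, 0.588, 0.405] pointing down, gripper open.
Joint ranges: [-2.6, 2.6], [-0.5, 2.12], [-1.47, 1.34], [0.16, 2.42], [-1.27, 4.41], [0.06, 2.06], [-2.6, 2.6]. Speed limits (rad/s): [2.22, 2.22, 2.79, 2.79, 3.14, 3.14, 3.14].

### API

Orientations are given as a unit quaternion [x, y, z, w].
In Python, from workcell import manip gives the robot as it stands.
- The arm moves only by the tool move_arm, never from a script. Its argument "plan" is one flat list of numbers, 7 for each row, row after row: the turn, a rotation vector about the tool's x, y, z in rad, then the shift along the tool's x, y, z in m, then the finger opening in m, from 0 to 0.0854. In form: [ax, ay, az, dx, dy, dz, gripper, ax, ay, az, dx, dy, dz, gripper, ...]. A call has 1 to 12 rows; each row is the pose to reach, as a shift and turn from the pose commanded when the call began, along the tool's axes at that moment; what a row does not reach only later rows make up. A row lasts 1/8 s, in which the tool goes at most 62.5 mm and 10.7 degrees, less where a joint would pass 70% of its speed; a pose out of reach is approached as far as the arm can. A call with a gripper value outside its range is refused whole. The fingers move at their own pace and stop on an object; "squeeze" is the grip in N (left out, the last holds). Time passes only in rows, so rows that repeat a pose let the fingers close. It gives the time, the measured TCP pose, the force, the opening and the grip force at its end, in the units of the state.
- manip.get_obs(): the state, without advancing time (a new reading comes with each control period).
- manip.camera(name): name is "scene" or "top"; returns a dict with "color" (400x640x3 uint8, red, green, blue), "fx", "fy", "cx", "cy" (pixels), "dist" ([k1, k2, p1, p2, k3] as OpenCV has them; the pictures are not rectified), "cam_to_world" (4x4, takes a point from camera to world coordinates). Camera axes: x right, y down, z forward; pixel columns grow to the right and rows downward; lengths in m; the calibration is good to about 2 mm. A picture is of the moment at which its call begins. There is no depth.
- manip.hand_in(): hands the job in; it is judged then, once.
Trained networks look in a picture, given as the dict that the camera call returned (one of the last four; its "shot" number tells which), for a name from the list of things; names that differ only in an ending like _2 or _b are one class to them, and where a whole thing is asked for, a point or a joint stands for the part that bears it (a point fixed in the world has none). Each returns a list of dicts, best first, with "conf" (0 to 1); they miss things now and then, are a little off and sometimes report something else, mostly with a low value. They report only what shows in the picture. A call takes as long as a camera call. They do not tell look-alikes from the thing itself.
- manip.look_for(picture, label): "position" ([x, y, z] in m, in the coordinates of the camera as it stood for that picture, good to about 4 mm: the middle of the surface that is visible of it).
- manip.silhouettes(picture, label): "pixels" (400x640 bool, what is visible of it).
- manip.tip_of(picture, label): "position" ([x, y, z] in m, in the coordinates of the camera as it stood for that picture, good to about 4 mm: a listed point, or the origin of a listed thing).
The state is a dict: "clock": time; "joint_pos": joint angles; "joint_velocities": joint speeds; "tau": joint torques, N m; "position": TCP position; "ee_rot": TCP orientation; "ft_force": force on the tool from outside, world axes, zero at the start; "torque": the same for the moment, N m; "grip_width": opening from 0.0 (shut) to 1.0 (fully open); "grasp_force": force on a finger pad.
Only numpy, scipy, OpenCV 4.12 (cv2) and the standard library are available. Lean on these libraries where they do the work, as an engineer would, in place of code of your own. Each camera call takes 0.05 s, during which the arm holds its last target. There are 200 camera calls.

### The job

Take the blue-topped cap off the blue-banded bottle: one of the two bottles on the stand has a reverse thread and nobody marked which, so try the cap both ways until you find the way it loosens, then lift it straight off. Finish while still holding the cap in the gripper, level, still and well clear above its own bottle; leave the green cap closed and do not disturb the other things on the desk.

Things in the scene. Friction and masses are not known exactly. Their poses are not given: they have to be found in the camera images.
- cap_center (a point): Blue-topped cap of the blue-banded bottle: its centre, half-way up, on its axis. 16-sided white skirt, fine blue ribs, black index line on top along its +x. 55 mm across, 34 mm tall, about 45 g. Closed: underside 100, centre 117, top 134 mm above the desk, 8 mm gap below it to the shoulder; own z up, x axis parallel to the stand's, so its yaw tells how far it has turned.
- blue_neck (a point): Point on the blue bottle's axis, on its shoulder (92 mm up). The cap on it has a short-turn thread whose hand is hidden and changes from run to run. Loosening way: turns freely about 63 degrees to a stop, and lifts straight off from 45 degrees up to that stop, clear after 25 mm. Other way: stops dead after 4 degrees. It does not rise while turning.
- stand: Fixed grey stand, plate 96 x 226 x 12 mm; origin under its centre on the desk, z up. It carries two fixed white bottles (68 mm across, shoulder 92 mm above the desk), their axes 65 mm either side of the centre: the blue-banded one at the stand's +y, the green-banded one at -y. It may stand at any yaw.
- green_cap_center (a point): Centre, half-way up, of the like cap with a green top on the green-banded bottle, of the opposite thread hand; to be left closed.
- lens_case: Loose contact lens case, 30 x 62 x 17 mm, one blue and one white lid, lying beside the stand; origin under its centre. Bystander.
- spectacles: Loose folded black spectacles, 45 x 135 x 22 mm, lying beside the stand; origin under their centre. Bystander.
- tissue_box: Loose tissue box, 115 x 220 x 55 mm, origin under its centre. Bystander.
- calculator: Loose black calculator, 145 x 95 x 14 mm, origin under its centre. Bystander.
- spray: Loose white bottle with red cap, 52 mm across, 150 mm tall, origin under its centre. Bystander.
- drops: Loose small green drops bottle with blue cap, 32 mm across, 65 mm tall, origin under its centre. Bystander.
- stapler: Loose blue stapler, 140 x 36 x about 55 mm, origin under its centre. Bystander.
Mind the look-alikes: they are no part of the job. Leave any yellow look-alike of the part that bears green_cap_center alone. What is shaped like the part that bears cap_center but pink is not meant.

How it is judged:
On the way:
1. the blue cap has been turned at least 30 degrees on its neck, still down on it (not torn off) (angle between the x axis of cap_center and the x axis of stand, either way round above 0.52 rad and z of cap_center in the frame of stand below 0.123 m and angle between cap_center's own z axis and vertical below 0.2 rad), for 0.05 s.
At the end, for the whole second after the job is handed in: The fingers hold the blue cap (over 2 N), its centre 35 mm or more above its closed height and within 100 mm of its bottle's axis along either stand axis, level within 0.3 rad, slower than 30 mm/s; green cap within 8 mm and 0.3 rad, other loose things within 30 mm of their starts (z of cap_center in the frame of stand above 0.152 m and x of cap_center in the frame of stand between -0.1 and 0.1 m and y of cap_center in the frame of stand between -0.035 and 0.165 m and angle between cap_center's own z axis and vertical below 0.3 rad and contact force between the fingers and cap above 2 N and linear speed of cap below 0.03 m/s and distance of green_cap_center from where it was at the start of the episode below 0.008 m and angle between the x axis of green_cap_center and the x axis of stand, either way round below 0.3 rad and distance of each of lens_case, spectacles, tissue_box, calculator, spray, drops, stapler from where it was at the start of the episode below 0.03 m); the arm keeps its last pose, push and grip.
It fails at once if the green cap was lifted or shoved away (not (distance of green_cap_center from where it was at the start of the episode below 0.012 m)).
It fails at once if another thing on the desk was knocked more than 40 mm (distance of any of lens_case, spectacles, tissue_box, calculator, spray, drops, stapler from where it was at the start of the episode above 0.04 m).
It also fails if it takes over 40 s, if anything falls off the work surface, if the arm or the gripper's body presses on something with over 40 N, if the wrist force passes 120 N, or if a joint passes its speed limit or range.

## Working session

There is one attempt and no reset: what is moved stays moved. The work goes in short steps, Python scripts to look and compute and a tool call to move; the robot and the scene stay as the last step left them, time stands still between calls to the robot, and variables do not carry over. Pictures are saved under pics/ and viewed, at most 10 in all, crops included, and the job is handed in when it is done.

Besides the shell and the picture viewer there is one more tool, called after "Request:" in YAML: its name, and indented under it one key for each argument. move_arm: Moves the arm, as the interface text tells. Its arguments: {"type":"object","properties":{"plan":{"type":"array","items":{"type":"number"}},"squeeze":{"type":"number"}},"required":["plan"]}

```bash
mkdir -p pics; cat > h.py <<'E'
import numpy as np,cv2
from workcell import manip
def w(c,p): return (c["cam_to_world"]@np.r_[p,1])[:3]
E
python3 - <<'E'
from h import *
for n in ["scene","top"]:
    c=manip.camera(n); cv2.imwrite(f"pics/{n}0.png",c["color"][:,:,::-1])
    for l in ["cap_center","blue_neck","green_cap_center","stand","lens_case","spectacles","tissue_box","spray","drops","stapler","calculator"]:
        print(n,l,[(np.round(w(c,d["position"]),3).tolist(),round(d["conf"],2)) for d in manip.tip_of(c,l)[:3]])
o=manip.get_obs();print({k:np.round(v,3).tolist() for k,v in o.items()})
E
```

```text
scene cap_center [([0.479, 0.038, 0.016], 0.76), ([0.476, -0.076, 0.117], 0.55)]
scene blue_neck []
scene green_cap_center [([0.605, -0.086, 0.116], 0.84), ([0.718, -0.116, 0.018], 0.61), ([0.533, 0.436, -0.001], 0.2)]
scene stand [([0.544, -0.081, -0.003], 0.56)]
scene lens_case [([0.588, 0.026, 0.001], 0.68)]
scene spectacles [([0.546, -0.193, 0.0], 0.6)]
scene tissue_box [([0.531, 0.436, -0.002], 0.95)]
scene spray [([0.666, -0.304, -0.004], 0.77)]
scene drops [([0.705, 0.32, -0.003], 0.82)]
scene stapler [([0.42, -0.398, -0.003], 0.57)]
scene calculator [([0.592, -0.439, -0.002], 0.96)]
top cap_center [([0.477, -0.076, 0.116], 0.78), ([0.482, 0.038, 0.018], 0.68)]
top blue_neck [([0.473, -0.08, 0.094], 0.64)]
top green_cap_center [([0.605, -0.086, 0.12], 0.93), ([0.716, -0.11, 0.019], 0.67), ([0.476, -0.079, 0.094], 0.59)]
top stand [([0.479, -0.078, 0.118], 0.73), ([0.543, -0.08, 0.003], 0.56), ([0.585, 0.025, -0.001], 0.21)]
top lens_case [([0.583, 0.022, -0.003], 0.54)]
top spectacles [([0.548, -0.186, 0.0], 0.49)]
top tissue_box [([0.538, 0.437, -0.003], 0.68)]
top spray [([0.665, -0.305, -0.001], 0.9)]
top drops [([0.713, 0.327, 0.002], 0.62)]
top stapler [([0.417, -0.399, 0.005], 0.8)]
top calculator [([0.592, -0.437, 0.0], 0.64), ([0.473, -0.074, 0.09], 0.58)]
{'clock': 1.2, 'joint_pos': [-1.247, 0.332, -0.065, 1.46, 0.022, 1.35, -0.088], 'joint_velocities': [-0.001, -0.001, -0.0, 0.001, -0.001, 0.0, -0.001], 'tau': [-0.001, -62.522, 0.049, -39.184, 0.016, 0.002, -0.0], 'position': [0.212, 0.588, 0.405], 'ee_rot': [0.173, 0.985, 0.0, 0.0], 'ft_force': [0.139, 0.028, -0.148], 'torque': [0.002, 0.003, 0.008], 'grasp_force': 0.0, 'grip_width': 1.001}
```

View pics/scene0.png

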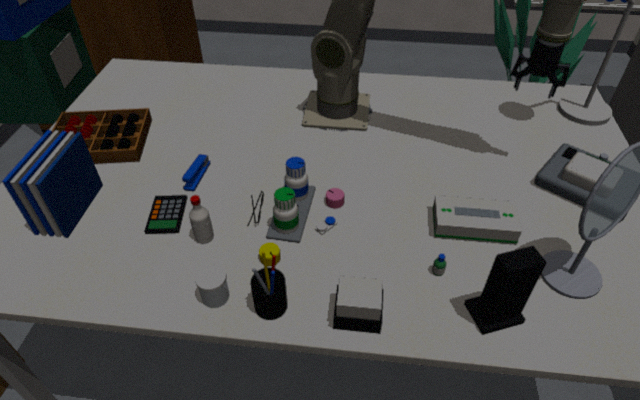

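View pics/top0.png

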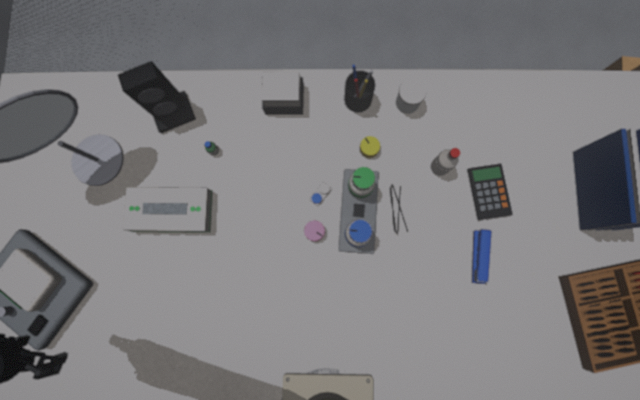

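The scene shows the blue cap at about (296,165) and the green at (285,195). In the top view blue is at (360,232) and green at (363,179). Pink (315,231) and yellow (370,146) lie on the desk. I'll refine the cap axes from the coloured tops.

```bash
cat >> h.py <<'E'
def topz(c,px,z):
    K=np.array([[c["fx"],0,c["cx"]],[0,c["fy"],c["cy"]],[0,0,1.]])
    u=cv2.undistortPoints(np.array([[px]],float),K,np.array(c["dist"]))[0,0]
    T=c["cam_to_world"]; d=T[:3,:3]@np.r_[u,1]; return T[:3,3]+d*(z-T[2,3])/d[2]
def blob(c,near,hue,r=22):
    h=cv2.cvtColor(c["color"],cv2.COLOR_RGB2HSV); m=((abs(h[...,0].astype(int)-hue)<15)&(h[...,1]>130)&(h[...,2]>90)).astype(np.uint8)
    k=np.zeros_like(m); cv2.circle(k,near,r,1,-1); m&=k
    cs=cv2.findContours(m,cv2.RETR_EXTERNAL,cv2.CHAIN_APPROX_NONE)[0]; q=max(cs,key=cv2.contourArea)
    return cv2.fitEllipse(cv2.convexHull(q))
def rows(goal,yaw):  # goal TCP, closing-axis (tool y) yaw -> shift in tool axes, dyaw about tool z
    from scipy.spatial.transform import Rotation as R
    o=manip.get_obs(); r=R.from_quat(o["ee_rot"]); y=r.as_matrix()[:,1]
    a=yaw-np.arctan2(y[1],y[0]); a=(a+np.pi)%(2*np.pi)-np.pi
    return np.round(r.inv().apply(np.array(goal)-o["position"]),4), round(-a,4)
E
python3 - <<'E'
from h import *
P={}
for n,b,g in [("top",(360,232),(363,179)),("scene",(296,163),(285,193))]:
    c=manip.camera(n)
    for l,p,hue in [("b",b,112),("g",g,65)]:
        e=blob(c,p,hue,18); P[n+l]=topz(c,e[0],.134); print(n,l,np.round(e[0],1),np.round(e[1],1),P[n+l].round(4))
B=P["topb"];d=B-P["topg"];print(np.hypot(*d[:2]),np.degrees(np.arctan2(d[1],d[0])))
print(rows([B[0],B[1],.40],np.radians(-4)))
E
```

```text
top b [360.  230.6] [19.7 20.1] [ 0.4742 -0.0766  0.134 ]Traceback (most recent call last):
  File "<stdin>", line 6, in <module>
  File "h.py", line 11, in blob
    cs=cv2.findContours(m,cv2.RETR_EXTERNAL,cv2.CHAIN_APPROX_NONE)[0]; q=max(cs,key=cv2.contourArea)
                                                                         ~~~^^^^^^^^^^^^^^^^^^^^^^^^
ValueError: max() iterable argument is empty
```

Request:
move_arm:
  plan: [0,0,0.22,-0.08,-0.09,0,0.085,0,0,0.43,-0.16,-0.18,0,0.085,0,0,0.65,-0.24,-0.27,0,0.085,0,0,0.86,-0.32,-0.36,0,0.085,0,0,1.08,-0.4,-0.45,0,0.085,0,0,1.293,-0.4745,-0.535,0.005,0.085,0,0,1.293,-0.4745,-0.535,0.005,0.085,0,0,1.293,-0.4745,-0.535,0.005,0.085,0,0,1.293,-0.4745,-0.535,0.005,0.085,0,0,1.293,-0.4745,-0.535,0.005,0.085,0,0,1.293,-0.4745,-0.535,0.005,0.085,0,0,1.293,-0.4745,-0.535,0.005,0.085]
  squeeze: 40

```text
clock: 2.75
position: [0.4771, -0.0802, 0.4001]
ee_rot: [0.732, 0.681, 0.0, 0.001]
ft_force: [0.1, 1.8, 0.1]
grip_width: 0.995
grasp_force: 0.0
```

```bash
python3 - <<'E'
from h import *
c=manip.camera("scene")
for l in ["cap_center","green_cap_center"]:
    print(l,[(np.round(w(c,d["position"]),4).tolist(),round(d["conf"],2)) for d in manip.tip_of(c,l)[:3]])
cv2.imwrite("pics/s1.png",cv2.resize(c["color"][90:270,200:400,::-1],None,fx=3,fy=3,interpolation=2))
print(rows([.4755,-.077,.275],np.radians(-4)),manip.get_obs()["position"],manip.get_obs()["joint_pos"].round(3) )
E
```

```text
cap_center [([0.4761, -0.0741, 0.1171], 0.78), ([0.479, 0.0425, 0.0161], 0.77)]
green_cap_center [([0.6024, -0.0827, 0.1149], 0.85), ([0.7157, -0.1152, 0.0165], 0.57)]
(array([ 0.0006, -0.0014,  0.1247]), np.float64(-0.002)) [ 0.4768987  -0.07764237  0.39967104] [-0.625 -0.009  0.699  1.862  0.006  1.287 -0.   ]
```

View pics/s1.png

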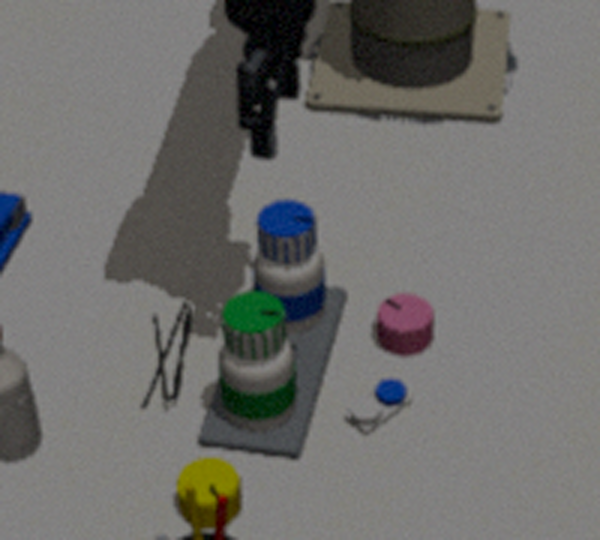

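The fingers hover above the blue cap, which sits at about (296,165) in the full image with the green cap nearer the camera. I'll descend and grip.

Request:
move_arm:
  plan: [0,0,0,0,0,0.04,0.085,0,0,0,0,0,0.08,0.085,0,0,0,0,0,0.11,0.085,0,0,0,0,0,0.125,0.085,0,0,0,0,0,0.125,0.085,0,0,0,0,0,0.125,0.085,0,0,0,0,0,0.125,0.045,0,0,0,0,0,0.125,0.045,0,0,0,0,0,0.125,0.045,0,0,0,0,0,0.125,0.045,0,0,0,0,0,0.125,0.045,0,0,0,0,0,0.125,0.045]
  squeeze: 40

```text
clock: 4.4
position: [0.4767, -0.0767, 0.2755]
ee_rot: [0.731, 0.682, 0.0, -0.001]
ft_force: [-5.3, 1.7, 10.6]
grip_width: 0.63
grasp_force: 40.5
```

Request:
move_arm:
  plan: [0,0,0.07,0.0,0.001,0,0.045,0,0,0.14,0,0.001,0,0.045,0,0,0.17,0,0.001,0,0.045,0,0,0.17,0,0.001,0,0.045]

```text
clock: 4.9
position: [0.4772, -0.0768, 0.2754]
ee_rot: [0.787, 0.618, -0.001, -0.001]
ft_force: [-12.5, 1.3, 17.5]
grip_width: 0.632
grasp_force: 41.1
```

```bash
python3 - <<'E'
from h import *
o=manip.get_obs();print({k:np.round(o[k],3).tolist() for k in["position","ee_rot","ft_force","torque","grasp_force","grip_width","joint_pos"]}, rows([.4755,-.077,.275],np.radians(-4)))
E
```

```text
{'position': [0.477, -0.077, 0.275], 'ee_rot': [0.787, 0.618, -0.001, -0.001], 'ft_force': [-12.548, 1.342, 17.476], 'torque': [0.337, 2.619, 0.076], 'grasp_force': 41.082, 'grip_width': 0.632, 'joint_pos': [-0.606, 0.16, 0.73, 2.01, -0.126, 1.018, -0.055]} (array([-0.0006, -0.0016,  0.0004]), np.float64(-0.1697))
```

Torque about the axis is negligible after 9.7°, so this is the loosening way. I'll continue to about 54°, easing the side load as it turns.

Request:
move_arm:
  plan: [0,0,0.05,-0.0005,-0.002,-0.0005,0.045,0,0,0.14,-0.0005,-0.002,-0.0005,0.045,0,0,0.23,-0.0005,-0.002,-0.0005,0.045,0,0,0.32,-0.0005,-0.002,-0.0005,0.045,0,0,0.41,-0.0005,-0.002,-0.0005,0.045,0,0,0.5,-0.0005,-0.002,-0.0005,0.045,0,0,0.59,-0.0005,-0.002,-0.0005,0.045,0,0,0.68,-0.0005,-0.002,-0.0005,0.045,0,0,0.77,-0.0005,-0.002,-0.0005,0.045,0,0,0.77,-0.0005,-0.002,-0.0005,0.045,0,0,0.77,-0.0005,-0.002,-0.0005,0.045]

```text
clock: 6.28
position: [0.4759, -0.0765, 0.2755]
ee_rot: [0.961, 0.278, 0.0, -0.0]
ft_force: [-1.3, 2.0, 5.5]
grip_width: 0.627
grasp_force: 42.5
```

```bash
python3 - <<'E'
from h import *
o=manip.get_obs();print({k:np.round(o[k],3).tolist() for k in["position","ft_force","torque","grasp_force","grip_width","joint_pos"]}, rows([.4755,-.077,.275],np.radians(-4)))
for n,a in [("top",(slice(190,270),slice(310,410))),("scene",(slice(120,220),slice(240,360)))]:
    c=manip.camera(n);cv2.imwrite(f"pics/{n}2.png",cv2.resize(c["color"][a][:,:,::-1],None,fx=5,fy=5,interpolation=2))
E
```

```text
{'position': [0.476, -0.077, 0.276], 'ft_force': [-1.337, 2.025, 5.544], 'torque': [0.414, 0.391, -0.033], 'grasp_force': 42.461, 'grip_width': 0.627, 'joint_pos': [-0.69, 0.165, 0.822, 2.017, -0.143, 1.015, -0.805]} (array([-0.0006,  0.0002,  0.0005]), np.float64(-0.937))
```

View pics/scene2.png

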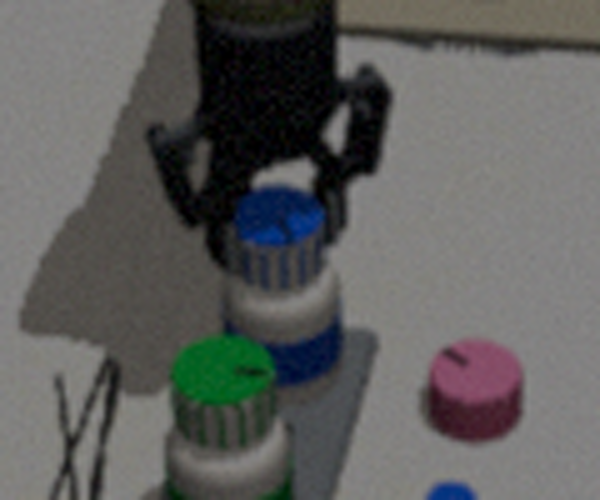

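The crop shows the blue cap's index line, near (285,228), turned toward the camera by about 55°, while the green cap's line is unchanged. Now I'll lift.

Request:
move_arm:
  plan: [0,0,0,0,0,-0.003,0.045,0,0,0,0,0,-0.006,0.045,0,0,0,0,0,-0.01,0.045,0,0,0,0,0,-0.01,0.045]

```text
clock: 6.88
position: [0.4759, -0.0766, 0.2856]
ee_rot: [0.961, 0.277, 0.0, -0.0]
ft_force: [-0.2, 1.6, 0.7]
grip_width: 0.626
grasp_force: 42.3
```

Force stays low, so I'll keep lifting.

Request:
move_arm:
  plan: [0,0,0,0,0,-0.006,0.045,0,0,0,0,0,-0.014,0.045,0,0,0,0,0,-0.022,0.045,0,0,0,0,0,-0.032,0.045,0,0,0,0,0,-0.042,0.045,0,0,0,0,0,-0.052,0.045,0,0,0,0,0,-0.06,0.045,0,0,0,0,0,-0.06,0.045,0,0,0,0,0,-0.06,0.045,0,0,0,0,0,-0.06,0.045]

```text
clock: 8.12
position: [0.4756, -0.0767, 0.3448]
ee_rot: [0.961, 0.277, -0.0, -0.0]
ft_force: [1.1, 0.6, 0.0]
grip_width: 0.632
grasp_force: 42.3
```

```bash
python3 - <<'E'
from h import *
c=manip.camera("scene");cv2.imwrite("pics/s3.png",cv2.resize(c["color"][100:230,220:360,::-1],None,fx=4,fy=4,interpolation=2))
for l in ["cap_center","green_cap_center","lens_case","spectacles"]:
    print(l,[(np.round(w(c,d["position"]),3).tolist(),round(d["conf"],2)) for d in manip.tip_of(c,l)[:2]])
E
```

```text
cap_center [([0.479, -0.076, 0.188], 0.82), ([0.48, 0.038, 0.019], 0.61)]
green_cap_center [([0.602, -0.087, 0.115], 0.95), ([0.713, -0.114, 0.019], 0.79)]
lens_case [([0.585, 0.025, 0.002], 0.76)]
spectacles [([0.547, -0.194, 0.004], 0.67)]
```

View pics/s3.png

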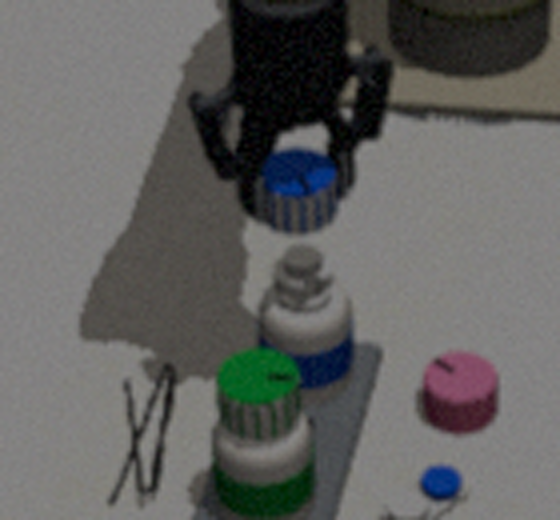

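The picture shows the cap at about (300,190) in the crop, held level in the gripper. The bare neck is below it at (300,275), and the green cap is untouched.

```bash
python3 -c "
from workcell import manip
print(manip.hand_in())"
```

```text
the job is handed in; nothing more can be done
None
```

The blue cap came loose on the first direction tried, turned about 54° and lifted straight off. I handed the job in with it gripped at about 42 N, level and roughly 70 mm above its closed height over its own bottle; the green cap, lens case and spectacles showed no movement, the other bystanders weren't re-measured, and the hand-in call returned no verdict.

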